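# Unpile the offcuts into their trays

### The job

Take the pile of four wooden offcuts apart from the top down, and lay each piece flat inside the lip of the shallow tray made to its length and width, the same way up as it lay in the pile, putting each away before you take the next. Do not knock about the block plane and the round tin behind the work.

Things in the scene. Friction and masses are not known exactly. Their poses are not given: they have to be found in the camera images.
- block_offcut: thick short block of wood, the top piece of the pile; a plain loose box 62 x 90 x 38 mm (x, y, z of its own frame: long axis y, z up); origin at the centre of its underside. The pieces of the pile lie flat on one another, each turned across the one below.
- short_offcut: stick of wood, second from the top of the pile; a plain loose box 40 x 110 x 22 mm (x, y, z of its own frame: long axis y, z up); origin at the centre of its underside. The pieces of the pile lie flat on one another, each turned across the one below.
- long_offcut: long square stick of wood, third from the top of the pile; a plain loose box 30 x 170 x 30 mm (x, y, z of its own frame: long axis y, z up); origin at the centre of its underside. The pieces of the pile lie flat on one another, each turned across the one below.
- flat_offcut: flat strip of wood, the bottom piece of the pile, lying on the worktop; a plain loose box 45 x 140 x 19 mm (x, y, z of its own frame: long axis y, z up); origin at the centre of its underside. The pieces of the pile lie flat on one another, each turned across the one below.
- block_tray: shallow fixed plywood tray for the 90 mm block offcut: clear floor 78 x 106 mm (x, y of its own frame, long axis y), 8 mm more than the piece on every side; floor 3 mm above the worktop, lip 6 mm wide rising 4 mm above the floor (top 7 mm above the worktop), outside 90 x 118 mm; origin at the centre of its underside, on the worktop.
- short_tray: shallow fixed plywood tray for the 110 mm short offcut: clear floor 56 x 126 mm (x, y of its own frame, long axis y), 8 mm more than the piece on every side; floor 3 mm above the worktop, lip 6 mm wide rising 4 mm above the floor (top 7 mm above the worktop), outside 68 x 138 mm; origin at the centre of its underside, on the worktop.
- long_tray: shallow fixed plywood tray for the 170 mm long offcut: clear floor 46 x 186 mm (x, y of its own frame, long axis y), 8 mm more than the piece on every side; floor 3 mm above the worktop, lip 6 mm wide rising 4 mm above the floor (top 7 mm above the worktop), outside 58 x 198 mm; origin at the centre of its underside, on the worktop.
- flat_tray: shallow fixed plywood tray for the 140 mm flat offcut: clear floor 61 x 156 mm (x, y of its own frame, long axis y), 8 mm more than the piece on every side; floor 3 mm above the worktop, lip 6 mm wide rising 4 mm above the floor (top 7 mm above the worktop), outside 73 x 168 mm; origin at the centre of its underside, on the worktop.
- block_plane: bystander: steel block plane, 52 x 160 x 52 mm, standing loose behind the work; origin at the centre of its underside.
- wax_tin: bystander: round flat tin, 95 mm across, 33 mm high, standing loose behind the work; origin at the centre of its underside.

How it is judged:
By the outcome, as a careful person would: the job done as asked, in the order asked, and still so for the second after the job is handed in, with the robot touching nothing.
It also fails if it takes over 115 s, if anything falls off the work surface, if the arm or the gripper's body presses on something with over 40 N, if the wrist force passes 120 N, or if a joint passes its speed limit or range.

### The arm

A 7-joint arm with a two-finger parallel gripper is mounted at the origin on a cart in front of the work surface, level with it; the furniture and walls round the work are solid. World frame = base frame: x ahead of the robot, y to its left, z up, the work surface at z = 0. Lengths are in m, angles in rad, forces in N, time in s.
With the tool pointing down it reaches from about 0.425 to 0.825 m from the base axis. Payload 3.6 kg.
Tool frame: the origin (TCP) lies at the very end of the fingers, on their centre line; the grasp point (between the pads) lies 19 mm behind it; z points along the fingers, y is the line along which they close (so a half turn about z gives the same grasp; the last joint's range is limited). The gripper opens to 85 mm and grips with 20 to 120 N. Pads are 22 mm wide; open, the fingers measure 114 mm over their backs; the gripper's body (76 mm by 85 mm) begins 54 mm behind the grasp point. The pads swing forward as they close: fully open they stand 13 mm farther back than shut.
Start: joints at [-1.21, 0.615, -0.013, 1.423, 0.008, 1.103, -0.04], TCP at [0.246, 0.602, 0.231] pointing down, gripper open.
Joint ranges: [-3.12, 3.12], [-0.3, 2.06], [-1.34, 1.32], [0.26, 2.42], [-1.36, 4.5], [0.01, 1.98], [-2.84, 2.84]. Speed limits (rad/s): [2.79, 2.79, 3.14, 3.14, 3.14, 3.14, 3.14].

### API

Orientations are given as a unit quaternion [x, y, z, w].
In Python, from rig import observe, cams, robot gives the robot as it stands.
- The arm moves only by the tool play_rows, never from a script. Its arguments are lists of equal length, an entry for each row: "offset": the shift along the world's x, y, z each as a share of 600 mm, from -1 to 1, a list of three; "angular": the turn, a rotation vector about the world's x, y, z each as a share of 4 degrees, from -1 to 1, a list of three; "hand": the opening, from 0 (shut) to 1 (fully open). In form: {"offset": [[dx, dy, dz], ...], "angular": [[rx, ry, rz], ...], "hand": [hand, ...]}. A call has 1 to 5 rows; each row shifts and turns the commanded pose from where the row before left it; what a row does not reach is not made up. A row lasts 1/12 s, in which the tool goes at most 41.7 mm and 7.16 degrees, less where a joint would pass 70% of its speed; a pose out of reach is approached as far as the arm can. A call with a number of a shift or a turn outside -1 to 1 is refused whole. A call with a gripper value outside its range is refused whole. The fingers move at their own pace and stop on an object; "force" is the grip in N (left out, the last holds). Time passes only in rows, so rows that do not move let the fingers close. It gives the time, the measured TCP pose, the force, the opening and the grip force at its end, in the units of the state.
- observe(): the state, without advancing time (a new reading comes with each control period).
- cams.read_camera(name): name is "side" or "top" or "wrist"; returns a dict with "img" (480x640x3 uint8, red, green, blue), "fov_y" (degrees; the focal length in pixels is half the picture's height over the tangent of half this angle, whatever the lens; pixels are square), "cx", "cy" (the principal point, pixels), "cam_to_world" (4x4, takes a point from camera to world coordinates); the wrist camera has in their place "hand_eye" (4x4, takes a point from camera to tool coordinates, whose origin is the TCP and whose axes are the flange's). Camera axes: x right, y down, z forward; pixel columns grow to the right and rows downward; lengths in m; the calibration is good to about 2 mm. A picture is of the moment at which its call begins: read the wrist's pose just before it. There is no depth.
- robot.sign_off(): hands the job in; it is judged then, once.
The state is a dict: "clock": time; "joint_positions": joint angles; "dq": joint speeds; "joint_efforts": joint torques, N m; "tcp_pos": TCP position; "tcp_rot": TCP orientation; "ft_force": force on the tool from outside, world axes, zero at the start; "torque": the same for the moment, N m; "opening": finger opening in m; "gripper_force": force on a finger pad.
Only numpy, scipy, OpenCV 4.12 (cv2) and the standard library are available. Lean on these libraries where they do the work, as an engineer would, in place of code of your own. Each camera call takes 0.05 s, during which the arm holds its last target. There are 200 camera calls.

## Working session

There is one attempt and no reset: what is moved stays moved. The work goes in short steps, Python scripts to look and compute and a tool call to move; the robot and the scene stay as the last step left them, time stands still between calls to the robot, and variables do not carry over. Pictures are saved under pics/ and viewed, at most 14 in all, crops included, and the job is handed in when it is done.

Besides the shell and the picture viewer there is one more tool, called after "Call:" as name(argument=value, ...) on one line, values as JSON. play_rows: Moves the arm, as the interface text tells. Shift numbers are shares of 600 mm and turn numbers shares of 4 degrees, none past 1 either way. Its arguments: {"type":"object","properties":{"offset":{"type":"array","items":{"type":"array","items":{"type":"number","minimum":-1,"maximum":1}}},"angular":{"type":"array","items":{"type":"array","items":{"type":"number","minimum":-1,"maximum":1}}},"hand":{"type":"array","items":{"type":"number"}},"force":{"type":"number"}},"required":["offset","angular","hand"]}

```bash
mkdir -p pics; ls; python3 - <<'E'
from rig import observe, cams, robot
import cv2, numpy as np
o=observe()
print({k:np.round(v,3).tolist() for k,v in o.items()})
for n in ("top","side"):
    d=cams.read_camera(n); cv2.imwrite(f"pics/{n}0.png",d["img"][:,:,::-1])
    print(n,d["fov_y"],d["cx"],d["cy"],np.round(d["cam_to_world"],4).tolist())
d=cams.read_camera("wrist");print(d["fov_y"],d["cx"],d["cy"],np.round(d["hand_eye"],4).tolist())
cv2.imwrite("pics/wrist0.png",d["img"][:,:,::-1])
E
```

```text
pics
{'clock': 0.0, 'joint_positions': [-1.209, 0.616, -0.013, 1.425, 0.008, 1.103, -0.04], 'dq': [0.001, -0.0, 0.001, -0.0, 0.001, -0.001, -0.001], 'joint_efforts': [-0.0, -46.922, 0.259, -17.103, 0.01, 0.01, 0.0], 'tcp_pos': [0.245, 0.601, 0.23], 'tcp_rot': [0.193, 0.981, -0.001, -0.0], 'ft_force': [-0.101, 0.326, -0.041], 'torque': [-0.014, -0.001, -0.026], 'gripper_force': 0.0, 'opening': 0.086}
top 53.49303821659721 321.7028862878596 239.99655338247032 [[-0.0069, -0.9808, 0.1951, 0.3662], [-0.9996, 0.0012, -0.0291, 0.0477], [0.0283, -0.1952, -0.9804, 1.2511], [0.0, 0.0, 0.0, 1.0]]
side 56.927619013780884 316.4874541352199 234.954927579365 [[-0.9646, 0.1617, -0.2085, 0.8578], [0.2631, 0.5307, -0.8057, 0.8735], [-0.0196, -0.832, -0.5544, 0.6638], [0.0, 0.0, 0.0, 1.0]]
60.65409424717145 317.45741848565456 239.46513617045863 [[-0.0001, -0.9597, -0.281, 0.0717], [1.0, -0.0004, 0.0009, 0.0002], [-0.001, -0.281, 0.9597, -0.1422], [0.0, 0.0, 0.0, 1.0]]
```

View pics/top0.png

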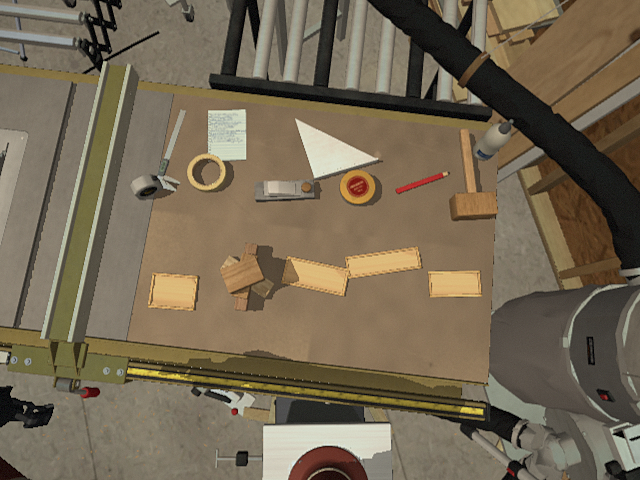

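View pics/side0.png

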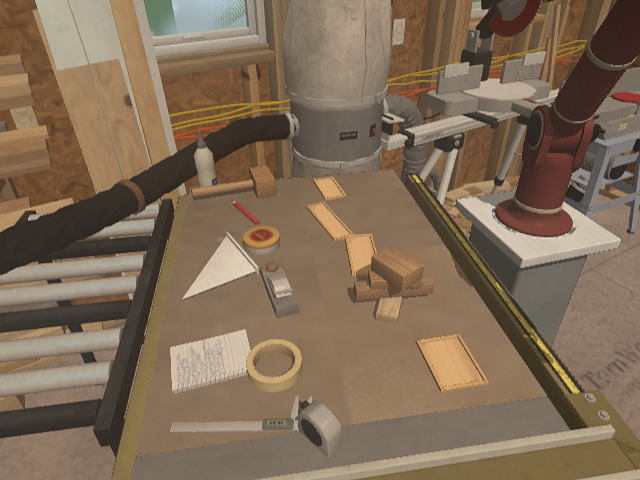

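Top view: pile at about (245,277). Trays sit at (173,291), (317,276), (383,263) and (455,284), with the plane at (287,190) and the tin at (357,187). The side view confirms the layout. Next I'll measure the trays and the top block.

```bash
cat > h.py <<'E'
from rig import observe, cams, robot
import cv2, numpy as np
from scipy.spatial.transform import Rotation as R
def pose(n):
    o=observe(); d=cams.read_camera(n)
    if n=="wrist":
        T=np.eye(4); T[:3,:3]=R.from_quat(o["tcp_rot"]).as_matrix(); T[:3,3]=o["tcp_pos"]
        d["cam_to_world"]=T@np.array(d["hand_eye"])
    return d
def cast(d,px,z):
    px=np.atleast_2d(px).astype(float); T=np.array(d["cam_to_world"])
    f=240/np.tan(np.radians(d["fov_y"])/2)
    r=np.c_[(px[:,0]-d["cx"])/f,(px[:,1]-d["cy"])/f,np.ones(len(px))]@T[:3,:3].T
    s=(z-T[2,3])/r[:,2]
    return (T[:3,3]+r*s[:,None])[:,:2]
def rect(P):
    (c,s,a)=cv2.minAreaRect((P*1000).astype(np.float32))
    b=cv2.boxPoints((c,s,a)); e=[b[1]-b[0],b[2]-b[1]]; L=max(e,key=np.linalg.norm)
    y=np.degrees(np.arctan2(L[1],L[0]))%180   # direction of long axis from world x
    return np.round(c,1),np.round(sorted(s),1),round(float(y),1)
def save(d,name,box=None,k=1):
    im=d["img"][:,:,::-1]
    if box: im=im[box[1]:box[3],box[0]:box[2]]
    cv2.imwrite("pics/"+name,cv2.resize(im,None,fx=k,fy=k,interpolation=cv2.INTER_CUBIC))
E
python3 - <<'E'
from h import *
d=pose("top"); im=d["img"]
hsv=cv2.cvtColor(im,cv2.COLOR_RGB2HSV)
for p in [(173,291),(317,276),(383,263),(455,284),(240,270),(265,290),(200,320)]: print(p,hsv[p[1],p[0]])
m=((hsv[...,2]>190)&(hsv[...,1]>60)).astype(np.uint8)*255
m[:235]=0;m[330:]=0;m[:,:140]=0;m[:,490:]=0
cs,_=cv2.findContours(m,cv2.RETR_EXTERNAL,cv2.CHAIN_APPROX_NONE)
for c in cs:
    if cv2.contourArea(c)>200: print(c[:,0].mean(0).round(),rect(cast(d,c[:,0],0.007)))
save(d,"top1.png",(140,225,500,345),2)
save(d,"top2.png",(200,225,300,325),6)
E
```

```text
(173, 291) [ 20 111 220]
(317, 276) [ 21 110 220]
(383, 263) [ 19 116 220]
(455, 284) [ 19 115 219]
(240, 270) [ 16 131 166]
(265, 290) [ 18 112 112]
(200, 320) [ 16  89 146]
[175. 292.] (array([479.5, 397.4]), array([ 86.7, 114.6]), 85.3)
[457. 282.] (array([ 497.6, -338.6]), array([ 66.3, 136. ]), 91.1)
[355. 268.] (array([525.7, -75.6]), array([111.4, 350. ]), 94.4)
```

View pics/top2.png

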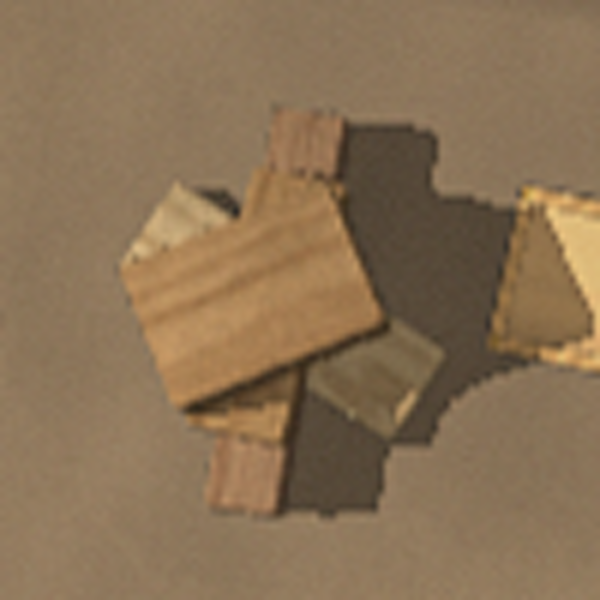

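Pile crop (6x, origin 200,225): the block's top corners are at about (122,266), (328,190), (385,325) and (187,408). The reddish long stick's ends are at (308,108) and (245,512). The short stick lies nearly along it, and the flat strip runs from (180,183) to (418,395).

```bash
python3 - <<'E'
from h import *
d=pose("top"); im=d["img"]
hsv=cv2.cvtColor(im,cv2.COLOR_RGB2HSV)
m=((hsv[...,2]>190)&(hsv[...,1]>60)).astype(np.uint8)*255
m[:235]=0;m[330:]=0;m[:,:275]=0;m[:,425:]=0
m[:,344:348]=0
cs,_=cv2.findContours(m,cv2.RETR_EXTERNAL,cv2.CHAIN_APPROX_NONE)
for c in cs:
    if cv2.contourArea(c)>200: print(c[:,0].mean(0).round(),rect(cast(d,c[:,0],0.007)))
f=lambda L,z: cast(d,np.array(L)/6+[200,225],z)
print("block",rect(f([(122,266),(328,190),(385,325),(187,408)],.109)))
print("long",rect(f([(270,108),(345,120),(280,514),(208,505)],.049)))
print("flat",rect(f([(180,183),(445,352),(390,438),(122,262)],.019)))
print("short",rect(f([(255,168),(345,183),(280,440),(190,427)],.071)))
save(d,"mid.png",(270,235,430,305),5)
E
```

```text
[316. 276.] (array([518.6,  29. ]), array([ 69.4, 163.9]), 77.8)
[386. 261.] (array([ 554.2, -150.9]), array([ 54.4, 195.8]), 98.2)
block (array([509.9, 205.2]), array([63.1, 87.8]), 112.8)
long (array([511.9, 203.3]), array([ 32.4, 169.1]), 172.6)
flat (array([516. , 204.3]), array([ 43.4, 139.4]), 56.8)
short (array([511.1, 204.3]), array([ 38. , 111.9]), 167.5)
```

View pics/mid.png

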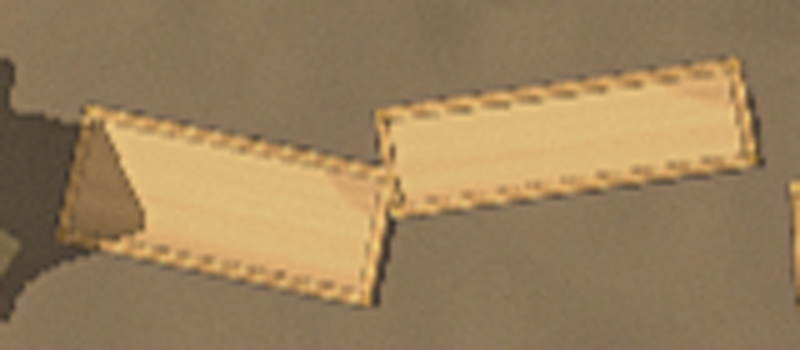

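Middle crop (5x, origin 270,235): the flat tray's corners are at (90,105) and (372,305), and the long tray's at (375,110) and (762,163). Their rectangles agree with the tray sizes. Now I'll move above the pile, turning the tool to the block.

Call:
play_rows(offset=[[0.0368, -0.055, 0], [0.0368, -0.055, 0], [0.0368, -0.055, 0], [0.0368, -0.055, 0], [0.0368, -0.055, 0]], angular=[[0, 0, -0.94], [0, 0, -0.94], [0, 0, -0.94], [0, 0, -0.94], [0, 0, -0.94]], hand=[1, 1, 1, 1, 1], force=40)

```text
clock: 0.67
tcp_pos: [0.3569, 0.435, 0.2314]
tcp_rot: [0.352, 0.936, 0.0, 0.0]
ft_force: [0.7, 0.2, -0.3]
opening: 0.0852
gripper_force: 0.0
```

Call:
play_rows(offset=[[0.0368, -0.055, 0], [0.0368, -0.055, 0], [0.0368, -0.055, 0], [0.0368, -0.055, 0], [0.0368, -0.055, 0]], angular=[[0, 0, -0.94], [0, 0, -0.94], [0, 0, -0.94], [0, 0, -0.94], [0, 0, -0.94]], hand=[1, 1, 1, 1, 1])

```text
clock: 1.08
tcp_pos: [0.4673, 0.27, 0.2315]
tcp_rot: [0.5, 0.866, 0.0, -0.0]
ft_force: [1.2, 0.4, 0.1]
opening: 0.0857
gripper_force: 0.0
```

Call:
play_rows(offset=[[0.0368, -0.055, 0], [0.0368, -0.055, 0], [0, 0, 0], [0, 0, 0]], angular=[[0, 0, -0.94], [0, 0, -0.94], [0, 0, 0], [0, 0, 0]], hand=[1, 1, 1, 1])

```text
clock: 1.42
tcp_pos: [0.5122, 0.2024, 0.2313]
tcp_rot: [0.557, 0.83, -0.0, 0.001]
ft_force: [-0.6, 1.2, 0.0]
opening: 0.0853
gripper_force: 0.0
```

```bash
cat >> h.py <<'E'
def tool():
    o=observe(); M=R.from_quat(o["tcp_rot"]).as_matrix()
    return np.round(np.array(o["tcp_pos"])*1000,1), round(float(np.degrees(np.arctan2(M[1,1],M[0,1]))),1), np.round(M[2],3)
E
python3 - <<'E'
from h import *
print(tool()); d=pose("wrist"); save(d,"w1.png")
E
```

```text
(array([512.2, 202.4, 231.3]), 22.3, array([-0.002,  0.   , -1.   ]))
```

View pics/w1.png

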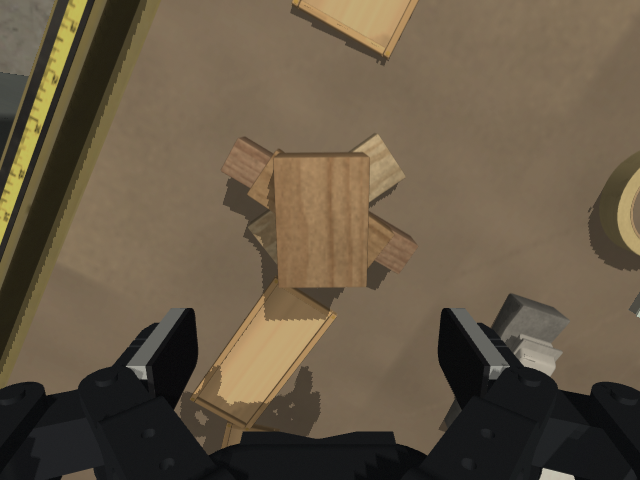

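Wrist view: the block's top face has corners at about (275,157), (369,157), (366,288) and (278,287). It sits square between the fingers.

```bash
python3 - <<'E'
from h import *
d=pose("wrist")
print("block",rect(cast(d,[(275,157),(369,157),(366,288),(278,287)],.109)))
P=cast(d,[(275,157),(369,157),(366,288),(278,287)],.109);print((P*1000).round(1))
E
```

```text
block (array([512.4, 210.7]), array([61.2, 89.6]), 112.2)
[[467.2 240.2]
 [522.3 263.1]
 [557.7 180.8]
 [500.9 158. ]]
```

Call:
play_rows(offset=[[-0.001, 0.01, -0.05], [0, 0, -0.06], [0, 0, -0.06], [0, 0, -0.05], [0, 0, -0.025]], angular=[[0, 0, 0], [0, 0, 0], [0, 0, 0], [0, 0, 0], [0, 0, 0]], hand=[1, 1, 1, 1, 1])

```text
clock: 1.93
tcp_pos: [0.5064, 0.2137, 0.0806]
tcp_rot: [0.552, 0.834, -0.002, -0.003]
ft_force: [-0.8, 0.1, 0.0]
opening: 0.0853
gripper_force: 0.0
```

Call:
play_rows(offset=[[0, 0, -0.022], [0, 0, 0], [0, 0, 0], [0, 0, 0], [0, 0, 0]], angular=[[0, 0, 0], [0, 0, 0], [0, 0, 0], [0, 0, 0], [0, 0, 0]], hand=[1, 0.7, 0.5, 0.5, 0.5])

```text
clock: 2.35
tcp_pos: [0.5105, 0.2127, 0.0722]
tcp_rot: [0.554, 0.833, 0.001, 0.0]
ft_force: [0.8, -0.2, -1.6]
opening: 0.0614
gripper_force: 44.5
```

Call:
play_rows(offset=[[0, 0, 0.02], [0, 0, 0.05], [0, 0, 0.05], [-0.0065, 0.039, 0], [-0.0065, 0.039, 0]], angular=[[0, 0, 0], [0, 0, 0], [0, 0, 0], [0, 0, -0.84], [0, 0, -0.84]], hand=[0.5, 0.5, 0.5, 0.5, 0.5])

```text
clock: 2.77
tcp_pos: [0.5046, 0.2578, 0.1467]
tcp_rot: [0.605, 0.796, 0.003, 0.002]
ft_force: [0.7, 1.0, -2.3]
opening: 0.0611
gripper_force: 44.7
```

Call:
play_rows(offset=[[-0.0065, 0.039, 0], [-0.0065, 0.039, 0], [-0.0065, 0.039, 0], [-0.0065, 0.039, 0], [-0.0065, 0.039, 0]], angular=[[0, 0, -0.84], [0, 0, -0.84], [0, 0, -0.84], [0, 0, -0.84], [0, 0, -0.84]], hand=[0.5, 0.5, 0.5, 0.5, 0.5])

```text
clock: 3.18
tcp_pos: [0.4823, 0.377, 0.1441]
tcp_rot: [0.713, 0.701, 0.001, -0.0]
ft_force: [-0.1, 0.2, -1.8]
opening: 0.0615
gripper_force: 44.6
```

Call:
play_rows(offset=[[-0.0065, 0.039, 0], [0, 0, 0], [0, 0, 0], [0, 0, 0]], angular=[[0, 0, -0.84], [0, 0, 0], [0, 0, 0], [0, 0, 0]], hand=[0.5, 0.5, 0.5, 0.5])

```text
clock: 3.52
tcp_pos: [0.479, 0.3982, 0.1436]
tcp_rot: [0.732, 0.681, -0.0, 0.0]
ft_force: [1.0, -1.4, -0.6]
opening: 0.0614
gripper_force: 44.6
```

```bash
python3 - <<'E'
from h import *
print(tool()); d=pose("wrist"); save(d,"w2.png")
t=pose("top"); save(t,"t2.png",(140,225,300,345),5)
hsv=cv2.cvtColor(d["img"],cv2.COLOR_RGB2HSV)
E
```

```text
(array([479. , 398.2, 143.6]), -4.2, array([-0.001,  0.   , -1.   ]))
```

View pics/w2.png

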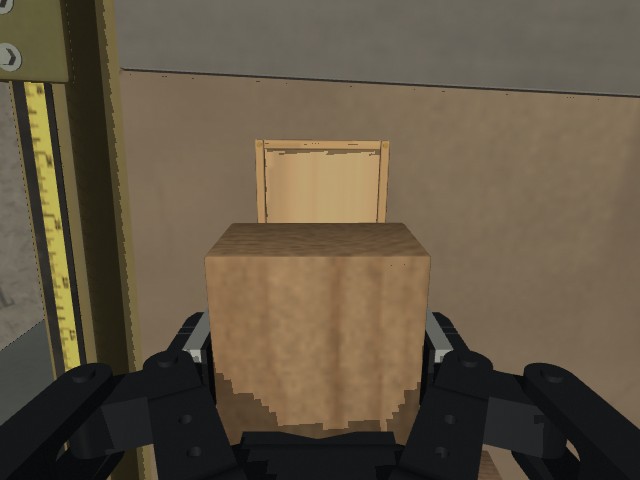

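Wrist view: the block's far top edge runs (206,256) to (430,256). The tray's far outer edge runs (256,141) to (389,141), with its sides at x = 256 and 389.

```bash
python3 - <<'E'
from h import *
d=pose("wrist"); print(tool())
for z in(.180,.183): print((cast(d,[(206,256),(430,256)],z)*1000).round(1))
# lower front edge
print((cast(d,[(232,223),(407,223)],.142)*1000).round(1))
print((cast(d,[(256,140),(389,141),(257,215),(387.5,215)],.007)*1000).round(1))
E
```

```text
(array([479.7, 397.2, 143.6]), -4.3, array([-0.   ,  0.001, -1.   ]))
[[452.2 435.7]
 [512.9 431.1]]
[[453.1 436.7]
 [512.1 432.2]]
[[451.6 435.5]
 [514.6 430.7]]
[[443.5 458.9]
 [531.2 451.6]
 [438.2 408.3]
 [528.8 401.5]]
```

Call:
play_rows(offset=[[0.005, 0.0135, 0], [0, 0, -0.05], [0, 0, -0.06], [0, 0, -0.06], [0, 0, -0.04]], angular=[[0, 0, -0.12], [0, 0, 0], [0, 0, 0], [0, 0, 0], [0, 0, 0]], hand=[0.5, 0.5, 0.5, 0.5, 0.5])

```text
clock: 4.08
tcp_pos: [0.4809, 0.4064, 0.0141]
tcp_rot: [0.736, 0.677, -0.002, -0.0]
ft_force: [0.3, 0.3, -1.1]
opening: 0.0612
gripper_force: 44.6
```

Call:
play_rows(offset=[[0, 0, -0.015], [0, 0, -0.003], [0, 0, 0], [0, 0, 0]], angular=[[0, 0, 0], [0, 0, 0], [0, 0, 0], [0, 0, 0]], hand=[0.5, 0.5, 0.5, 0.5])

```text
clock: 4.42
tcp_pos: [0.4836, 0.4079, 0.0081]
tcp_rot: [0.736, 0.677, 0.002, 0.0]
ft_force: [-0.3, -0.3, -0.9]
opening: 0.0614
gripper_force: 44.7
```

Call:
play_rows(offset=[[0, 0, -0.003], [0, 0, -0.002], [0, 0, 0]], angular=[[0, 0, 0], [0, 0, 0], [0, 0, 0]], hand=[0.5, 0.5, 0.5])

```text
clock: 4.67
tcp_pos: [0.4822, 0.4074, 0.0041]
tcp_rot: [0.735, 0.678, 0.001, -0.0]
ft_force: [0.4, -0.3, -1.2]
opening: 0.0613
gripper_force: 44.7
```

Call:
play_rows(offset=[[0, 0, -0.0015], [0, 0, 0], [0, 0, 0]], angular=[[0, 0, 0], [0, 0, 0], [0, 0, 0]], hand=[0.5, 0.5, 0.5])

```text
clock: 4.92
tcp_pos: [0.4822, 0.4074, 0.0033]
tcp_rot: [0.735, 0.678, 0.001, -0.0]
ft_force: [-0.7, 0.8, 4.6]
opening: 0.0614
gripper_force: 45.1
```

```bash
python3 - <<'E'
from h import *
print(tool()); d=pose("wrist"); save(d,"w3.png")
E
```

```text
(array([482.2, 407.4,   3.3]), -4.7, array([ 0.001,  0.   , -1.   ]))
```

View pics/w3.png

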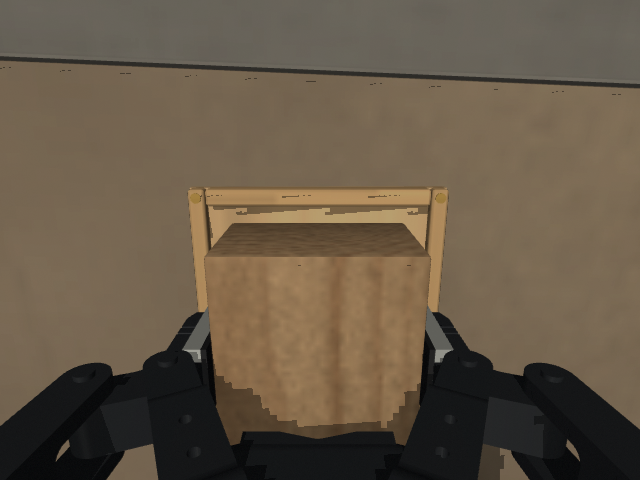

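Wrist view: the block is in the tray with lip visible all round (far lip inner edge at row 206, block's bottom edge at row 223). I'll release it, then go back over the pile turned for the short stick.

Call:
play_rows(offset=[[0, 0, 0], [0, 0, 0], [0, 0, 0], [0, 0, 0.02], [0, 0, 0.06]], angular=[[0, 0, 0], [0, 0, 0], [0, 0, 0], [0, 0, 0], [0, 0, 0]], hand=[0.8, 0.9, 1, 1, 1])

```text
clock: 5.38
tcp_pos: [0.4783, 0.4046, 0.0462]
tcp_rot: [0.736, 0.677, -0.006, -0.0]
ft_force: [0.5, 0.5, -0.4]
opening: 0.0855
gripper_force: 0.0
```

Call:
play_rows(offset=[[0, 0, 0.06], [0, 0, 0.06], [0.0024, -0.0168, 0.06], [0.0024, -0.0168, 0.06], [0.0024, -0.0168, 0.06]], angular=[[0, 0, 1], [0, 0, 1], [0, 0, 1], [0, 0, 1], [0, 0, 1]], hand=[1, 1, 1, 1, 1])

```text
clock: 5.8
tcp_pos: [0.4861, 0.376, 0.233]
tcp_rot: [0.605, 0.796, 0.0, 0.0]
ft_force: [0.4, 0.7, 0.1]
opening: 0.0855
gripper_force: 0.0
```

Call:
play_rows(offset=[[0.0024, -0.02, 0], [0.0024, -0.02, 0], [0.0024, -0.02, 0], [0.0024, -0.02, 0], [0.0024, -0.02, 0]], angular=[[0, 0, 1], [0, 0, 1], [0, 0, 1], [0, 0, 1], [0, 0, 1]], hand=[1, 1, 1, 1, 1])

```text
clock: 6.22
tcp_pos: [0.4934, 0.3158, 0.2313]
tcp_rot: [0.458, 0.889, 0.0, 0.0]
ft_force: [0.1, -0.3, -0.2]
opening: 0.0855
gripper_force: 0.0
```

Call:
play_rows(offset=[[0.0024, -0.02, 0], [0.0024, -0.02, 0], [0.0024, -0.02, 0], [0.0024, -0.02, 0], [0.0024, -0.02, 0]], angular=[[0, 0, 1], [0, 0, 1], [0, 0, 1], [0, 0, 1], [0, 0, 1]], hand=[1, 1, 1, 1, 1])

```text
clock: 6.63
tcp_pos: [0.5007, 0.2558, 0.2311]
tcp_rot: [0.297, 0.955, 0.0, 0.0]
ft_force: [-0.8, -0.5, -0.7]
opening: 0.0856
gripper_force: 0.0
```

Call:
play_rows(offset=[[0.0024, -0.02, 0], [0.0024, -0.02, 0], [0.0024, -0.02, 0], [0.0024, -0.02, 0], [0, 0, 0]], angular=[[0, 0, 1], [0, 0, 1], [0, 0, 1], [0, 0, 1], [0, 0, 1]], hand=[1, 1, 1, 1, 1])

```text
clock: 7.05
tcp_pos: [0.5072, 0.2047, 0.2312]
tcp_rot: [0.129, 0.992, -0.001, 0.001]
ft_force: [0.5, 0.5, -0.5]
opening: 0.0855
gripper_force: 0.0
```

Call:
play_rows(offset=[[0, 0, 0], [0, 0, 0]], angular=[[0, 0, 0], [0, 0, 0]], hand=[1, 1])

```text
clock: 7.22
tcp_pos: [0.5064, 0.2087, 0.231]
tcp_rot: [0.129, 0.992, 0.0, 0.0]
ft_force: [0.3, -0.2, -0.4]
opening: 0.0856
gripper_force: 0.0
```

```bash
python3 - <<'E'
from h import *
print(tool()); d=pose("wrist"); save(d,"w4.png"); t=pose("top")
a=d["img"][:,:,::-1]; b=cv2.resize(t["img"][225:345,140:290,::-1],(600,480),interpolation=cv2.INTER_CUBIC)
cv2.imwrite("pics/wt4.png",cv2.resize(np.hstack([a,b]),None,fx=800/1240,fy=800/1240,interpolation=cv2.INTER_AREA))
E
```

```text
(array([506.4, 208.7, 231. ]), 75.2, array([-0.,  0., -1.]))
```

View pics/w4.png

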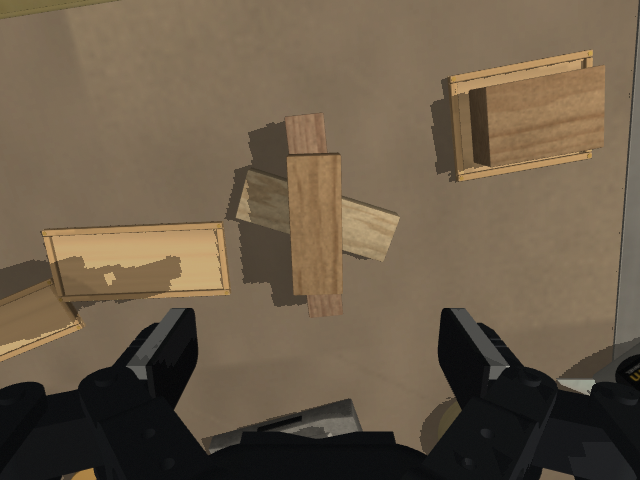

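Wrist view: the block is in its tray at top right. The short stick's top face has corners (288,155), (340,154), (342,296) and (293,295). The long stick's ends are at (305,115) and (325,315).

```bash
python3 - <<'E'
from h import *
d=pose("wrist")
print("short",rect(cast(d,[(288,155),(340,154),(342,296),(293,295)],.071)))
P=cast(d,[(288,155),(340,154),(342,296),(293,295)],.071)*1000;print(P.round(1), P.mean(0))
print("short_tray?flat tray",rect(cast(d,[(41,231),(220,222),(230,294),(55,302)],.007)))
E
```

```text
short (array([514.4, 206.8]), array([ 39.1, 111.5]), 166.3)
[[455.7 201.2]
 [464.6 237.7]
 [573.2 212.6]
 [562.4 175. ]] [513.96799471 206.63462574]
short_tray?flat tray (array([519.7,  29.1]), array([ 71.8, 170.7]), 78.1)
```

Call:
play_rows(offset=[[0.0117, -0.0035, 0], [0, 0, -0.05], [0, 0, -0.06], [0, 0, -0.06], [0, 0, -0.06]], angular=[[0, 0, 0.3], [0, 0, 0], [0, 0, 0], [0, 0, 0], [0, 0, 0]], hand=[1, 1, 1, 1, 1])

```text
clock: 7.78
tcp_pos: [0.5136, 0.2074, 0.0915]
tcp_rot: [0.117, 0.993, 0.0, 0.001]
ft_force: [0.6, 0.6, -0.1]
opening: 0.0851
gripper_force: 0.0
```

Call:
play_rows(offset=[[0, 0, -0.05], [0, 0, -0.03], [0, 0, -0.0115], [0, 0, 0], [0, 0, 0]], angular=[[0, 0, 0], [0, 0, 0], [0, 0, 0], [0, 0, 0], [0, 0, 0]], hand=[1, 1, 1, 0.7, 0.3])

```text
clock: 8.2
tcp_pos: [0.514, 0.2072, 0.0381]
tcp_rot: [0.117, 0.993, 0.0, 0.001]
ft_force: [0.4, -0.1, -0.3]
opening: 0.0639
gripper_force: 0.0
```

Call:
play_rows(offset=[[0, 0, 0], [0, 0, 0], [0, 0, 0], [0, 0, 0]], angular=[[0, 0, 0], [0, 0, 0], [0, 0, 0], [0, 0, 0]], hand=[0.3, 0.3, 0.3, 0.3])

```text
clock: 8.53
tcp_pos: [0.5147, 0.2072, 0.0393]
tcp_rot: [0.118, 0.993, 0.001, 0.002]
ft_force: [-0.8, -0.2, 7.1]
opening: 0.0393
gripper_force: 41.6
```

The fingers reach below the stick's underside, so it couldn't be laid down. I'll regrip 14 mm higher.

Call:
play_rows(offset=[[0, 0, 0], [0, 0, 0], [0, 0, 0.012], [0, 0, 0.0115], [0, 0, 0]], angular=[[0, 0, 0], [0, 0, 0], [0, 0, 0], [0, 0, 0], [0, 0, 0]], hand=[0.65, 0.65, 0.65, 0.65, 0.65])

```text
clock: 8.95
tcp_pos: [0.5144, 0.207, 0.0531]
tcp_rot: [0.118, 0.993, 0.001, 0.001]
ft_force: [-0.6, -0.1, 0.3]
opening: 0.0556
gripper_force: 0.0
```

Call:
play_rows(offset=[[0, 0, 0], [0, 0, 0], [0, 0, 0], [0, 0, 0]], angular=[[0, 0, 0], [0, 0, 0], [0, 0, 0], [0, 0, 0]], hand=[0.3, 0.3, 0.3, 0.3])

```text
clock: 9.28
tcp_pos: [0.5138, 0.2069, 0.0522]
tcp_rot: [0.118, 0.993, 0.0, 0.0]
ft_force: [-1.2, 0.4, 5.6]
opening: 0.0394
gripper_force: 41.6
```

Call:
play_rows(offset=[[0, 0, 0.02], [0, 0, 0.06], [0, 0, 0.06], [-0.0014, -0.0479, 0], [-0.0014, -0.0479, 0]], angular=[[0, 0, 0], [0, 0, 0], [0, 0, 0], [0, 0, -0.992], [0, 0, -0.992]], hand=[0.3, 0.3, 0.3, 0.3, 0.3])

```text
clock: 9.7
tcp_pos: [0.513, 0.1514, 0.1376]
tcp_rot: [0.185, 0.983, 0.002, 0.002]
ft_force: [1.1, -1.5, -0.7]
opening: 0.039
gripper_force: 40.9
```

Call:
play_rows(offset=[[-0.0014, -0.0479, 0], [-0.0014, -0.0479, 0], [-0.0014, -0.0479, 0], [-0.0014, -0.0479, 0], [-0.0014, -0.0479, 0]], angular=[[0, 0, -0.992], [0, 0, -0.992], [0, 0, -0.992], [0, 0, -0.992], [0, 0, -0.992]], hand=[0.3, 0.3, 0.3, 0.3, 0.3])

```text
clock: 10.12
tcp_pos: [0.5068, 0.0042, 0.1352]
tcp_rot: [0.354, 0.935, -0.0, -0.001]
ft_force: [1.0, 1.0, -0.6]
opening: 0.0391
gripper_force: 41.0
```

Call:
play_rows(offset=[[-0.0014, -0.0479, 0], [-0.0014, -0.0479, 0], [-0.0014, -0.0479, 0], [-0.0014, -0.0479, 0], [-0.0014, -0.0479, 0]], angular=[[0, 0, -0.992], [0, 0, -0.992], [0, 0, -0.992], [0, 0, -0.992], [0, 0, -0.992]], hand=[0.3, 0.3, 0.3, 0.3, 0.3])

```text
clock: 10.53
tcp_pos: [0.5027, -0.1394, 0.1351]
tcp_rot: [0.51, 0.86, -0.0, -0.001]
ft_force: [0.7, -0.7, -0.6]
opening: 0.0393
gripper_force: 41.0
```

Call:
play_rows(offset=[[-0.0014, -0.0479, 0], [-0.0014, -0.0479, 0], [-0.0014, -0.0479, 0], [-0.0014, -0.0479, 0], [-0.0014, -0.0479, 0]], angular=[[0, 0, -0.992], [0, 0, -0.992], [0, 0, -0.992], [0, 0, -0.992], [0, 0, -0.992]], hand=[0.3, 0.3, 0.3, 0.3, 0.3])

```text
clock: 10.95
tcp_pos: [0.4985, -0.2829, 0.135]
tcp_rot: [0.65, 0.76, -0.0, -0.001]
ft_force: [-0.2, 0.3, -0.7]
opening: 0.0392
gripper_force: 41.0
```

Call:
play_rows(offset=[[-0.0014, -0.0479, 0], [-0.0014, -0.0479, 0], [0, 0, 0], [0, 0, 0], [0, 0, 0]], angular=[[0, 0, -0.992], [0, 0, -0.992], [0, 0, 0], [0, 0, 0], [0, 0, 0]], hand=[0.3, 0.3, 0.3, 0.3, 0.3])

```text
clock: 11.37
tcp_pos: [0.4973, -0.3383, 0.1348]
tcp_rot: [0.7, 0.714, 0.0, -0.001]
ft_force: [0.5, -0.3, -1.0]
opening: 0.0391
gripper_force: 40.9
```

```bash
python3 - <<'E'
from h import *
print(tool()); d=pose("wrist"); save(d,"w5.png")
E
```

```text
(array([ 497.3, -338.3,  134.8]), 1.2, array([ 0.002, -0.001, -1.   ]))
```

View pics/w5.png

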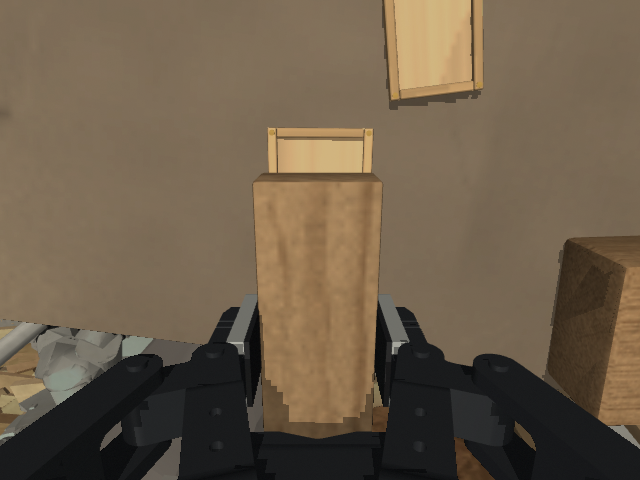

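Wrist view: the stick's far top edge runs (253,182) to (382,182). The tray's far outer edge runs (268,128) to (373,129), with its sides at (268,172) and (372,172).

```bash
python3 - <<'E'
from h import *
d=pose("wrist"); print(tool())
def go(e,z,L,t,LT,zt=.007):
    E=cast(d,e,z)*1000; T=cast(d,t,zt)*1000
    def c(P,l):
        v=P[1]-P[0]; n=np.array([-v[1],v[0]])/np.linalg.norm(v); m=P.mean(0)
        if n@(m-np.array(observe()["tcp_pos"][:2])*1000)<0:n=-n
        return m-n*l/2, np.linalg.norm(v), np.degrees(np.arctan2(v[1],v[0]))
    a=c(E,L);b=c(T,LT);print(a,b,"move",b[0]-a[0],b[2]-a[2])
go([(253,182),(382,182)],.1535,110,[(268,128),(373,129)],138)
print((cast(d,[(268,172),(372.5,172)],.007)*1000).round(1))
E
```

```text
(array([ 497.9, -337.3,  135.1]), 1.3, array([ 0.002, -0.001, -1.   ]))
(array([ 497.7747084 , -338.76433182]), np.float64(38.938717568250944), np.float64(1.2359877364198724)) (array([ 498.8414693 , -339.81566646]), np.float64(66.7845671052483), np.float64(0.6972534121550759)) move [ 1.06676091 -1.05133464] -0.5387343242647965
[[ 464.3 -299. ]
 [ 532.7 -297.6]]
```

Call:
play_rows(offset=[[0.0017, -0.0017, -0.05], [0, 0, -0.06], [0, 0, -0.06], [0, 0, -0.03], [0, 0, -0.01]], angular=[[0, 0, 0], [0, 0, 0], [0, 0, 0], [0, 0, 0], [0, 0, 0]], hand=[0.3, 0.3, 0.3, 0.3, 0.3])

```text
clock: 11.88
tcp_pos: [0.4966, -0.3365, 0.0062]
tcp_rot: [0.699, 0.715, 0.0, -0.005]
ft_force: [-5.8, 4.6, 18.8]
opening: 0.039
gripper_force: 43.3
```

Call:
play_rows(offset=[[0, 0, -0.0025], [0, 0, -0.001], [0, 0, 0], [0, 0, 0]], angular=[[0, 0, 0], [0, 0, 0], [0, 0, 0], [0, 0, 0]], hand=[0.3, 0.3, 0.3, 0.3])

```text
clock: 12.22
tcp_pos: [0.4995, -0.3407, 0.0087]
tcp_rot: [0.7, 0.714, 0.0, 0.001]
ft_force: [0.8, -0.8, -0.0]
opening: 0.0391
gripper_force: 41.0
```

Call:
play_rows(offset=[[0, 0, -0.002], [0, 0, 0], [0, 0, 0]], angular=[[0, 0, 0], [0, 0, 0], [0, 0, 0]], hand=[0.3, 0.3, 0.3])

```text
clock: 12.47
tcp_pos: [0.4987, -0.3405, 0.0066]
tcp_rot: [0.7, 0.714, 0.0, 0.0]
ft_force: [0.1, 0.4, -0.3]
opening: 0.0391
gripper_force: 41.0
```

Call:
play_rows(offset=[[0, 0, -0.0015], [0, 0, 0], [0, 0, 0]], angular=[[0, 0, 0], [0, 0, 0], [0, 0, 0]], hand=[0.3, 0.3, 0.3])

```text
clock: 12.72
tcp_pos: [0.4987, -0.3406, 0.0062]
tcp_rot: [0.7, 0.714, 0.0, 0.0]
ft_force: [-0.8, 0.3, 5.1]
opening: 0.0392
gripper_force: 41.7
```

Call:
play_rows(offset=[[0, 0, 0], [0, 0, 0], [0, 0, 0], [0, 0, 0.03], [0, 0, 0.06]], angular=[[0, 0, 0], [0, 0, 0], [0, 0, 0], [0, 0, 0], [0, 0, 0]], hand=[0.7, 0.8, 0.9, 1, 1])

```text
clock: 13.13
tcp_pos: [0.4957, -0.338, 0.0556]
tcp_rot: [0.7, 0.714, -0.001, -0.005]
ft_force: [1.0, 1.3, -0.7]
opening: 0.0852
gripper_force: 0.0
```

Call:
play_rows(offset=[[0.0011, 0, 0.06], [0.0011, 0.0379, 0.06], [0.0011, 0.0479, 0.0545], [0.0011, 0.0479, 0.0545], [0.0011, 0.0479, 0.0545]], angular=[[0, 0, 1], [0, 0, 1], [0, 0, 1], [0, 0, 1], [0, 0, 1]], hand=[1, 1, 1, 1, 1])

```text
clock: 13.55
tcp_pos: [0.5013, -0.2345, 0.2258]
tcp_rot: [0.565, 0.825, -0.0, -0.0]
ft_force: [1.2, 0.5, 0.4]
opening: 0.0854
gripper_force: 0.0
```

Call:
play_rows(offset=[[0.0011, 0.0479, 0], [0.0011, 0.0479, 0], [0.0011, 0.0479, 0], [0.0011, 0.0479, 0], [0.0011, 0.0479, 0]], angular=[[0, 0, 1], [0, 0, 1], [0, 0, 1], [0, 0, 1], [0, 0, 1]], hand=[1, 1, 1, 1, 1])

```text
clock: 13.97
tcp_pos: [0.5046, -0.0906, 0.2245]
tcp_rot: [0.412, 0.911, -0.0, -0.0]
ft_force: [0.8, 0.1, -0.4]
opening: 0.0854
gripper_force: 0.0
```

Call:
play_rows(offset=[[0.0011, 0.0479, 0], [0.0011, 0.0479, 0], [0.0011, 0.0479, 0], [0.0011, 0.0479, 0], [0.0011, 0.0479, 0]], angular=[[0, 0, 1], [0, 0, 1], [0, 0, 1], [0, 0, 1], [0, 0, 1]], hand=[1, 1, 1, 1, 1])

```text
clock: 14.38
tcp_pos: [0.508, 0.053, 0.2244]
tcp_rot: [0.248, 0.969, -0.0, -0.0]
ft_force: [-0.2, 0.5, -0.8]
opening: 0.0852
gripper_force: 0.0
```

Call:
play_rows(offset=[[0.0011, 0.0479, 0], [0.0011, 0.0479, 0], [0.0011, 0.0479, 0], [0.0011, 0.0479, 0], [0.0011, 0.0479, 0]], angular=[[0, 0, 1], [0, 0, 1], [0, 0, 1], [0, 0, 1], [0, 0, 1]], hand=[1, 1, 1, 1, 1])

```text
clock: 14.8
tcp_pos: [0.5113, 0.1967, 0.2243]
tcp_rot: [0.076, 0.997, -0.0, -0.0]
ft_force: [0.1, -0.1, 0.1]
opening: 0.0856
gripper_force: 0.0
```

Call:
play_rows(offset=[[0, 0, 0], [0, 0, 0], [0, 0, 0]], angular=[[0, 0, 0.35], [0, 0, 0], [0, 0, 0]], hand=[1, 1, 1])

```text
clock: 15.05
tcp_pos: [0.5115, 0.1945, 0.2241]
tcp_rot: [0.066, 0.998, -0.001, -0.0]
ft_force: [0.3, -0.4, -0.3]
opening: 0.0856
gripper_force: 0.0
```

```bash
python3 - <<'E'
from h import *
print(tool()); d=pose("wrist"); t=pose("top")
a=d["img"][40:360,150:490,::-1]; b=cv2.resize(t["img"][245:325,420:490,::-1],(280,320),interpolation=cv2.INTER_CUBIC)
cv2.imwrite("pics/w6.png",np.hstack([a,b]))
E
```

```text
(array([511.5, 194.5, 224.1]), 82.4, array([ 0.   , -0.001, -1.   ]))
```

View pics/w6.png

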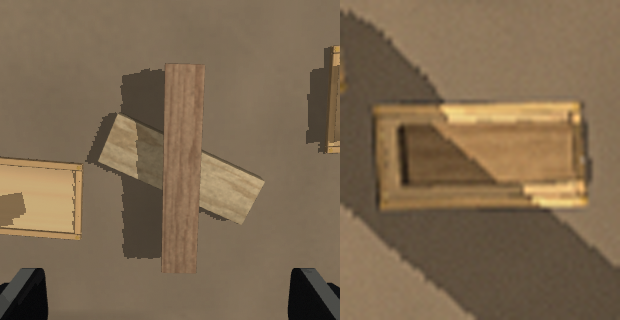

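Left: the long stick's top corners in the full picture are (315,104), (354,105), (347,313) and (313,312). Right: the short stick lies inside its tray lip.

```bash
python3 - <<'E'
from h import *
d=pose("wrist"); print(tool())
P=cast(d,[(315,104),(354,105),(347,313),(313,312)],.049)*1000
print(P.round(1),P.mean(0).round(1),rect(P/1000))
print("flat",rect(cast(d,[(270,153),(415,221),(393,264),(248,202)],.019)))
E
```

```text
(array([511.8, 193.6, 224.4]), 82.3, array([-0.   , -0.001, -1.   ]))
[[430.  203.1]
 [434.5 231.5]
 [601.  207.3]
 [596.3 178.7]] [515.4 205.2] (array([515.5, 205.2]), array([ 28.9, 168.7]), 171.6)
flat (array([517.5, 206.7]), array([ 46. , 139.5]), 58.4)
```

Call:
play_rows(offset=[[0.006, 0.0187, 0], [0, 0, -0.05], [0, 0, -0.06], [0, 0, -0.06], [0, 0, -0.06]], angular=[[0, 0, -0.18], [0, 0, 0], [0, 0, 0], [0, 0, 0], [0, 0, 0]], hand=[1, 1, 1, 1, 1])

```text
clock: 15.62
tcp_pos: [0.5159, 0.2055, 0.0857]
tcp_rot: [0.073, 0.997, 0.0, 0.001]
ft_force: [-0.4, 0.1, -0.5]
opening: 0.0855
gripper_force: 0.0
```

Call:
play_rows(offset=[[0, 0, -0.05], [0, 0, -0.03], [0, 0, -0.015], [0, 0, -0.007], [0, 0, 0]], angular=[[0, 0, 0], [0, 0, 0], [0, 0, 0], [0, 0, 0], [0, 0, 0]], hand=[1, 1, 1, 0.8, 0.5])

```text
clock: 16.03
tcp_pos: [0.5155, 0.2061, 0.0252]
tcp_rot: [0.072, 0.997, -0.0, -0.0]
ft_force: [0.6, -0.8, -0.0]
opening: 0.0635
gripper_force: 0.0
```

Call:
play_rows(offset=[[0, 0, 0], [0, 0, 0], [0, 0, 0], [0, 0, 0], [0, 0, 0]], angular=[[0, 0, 0], [0, 0, 0], [0, 0, 0], [0, 0, 0], [0, 0, 0]], hand=[0.2, 0.2, 0.2, 0.2, 0.2])

```text
clock: 16.45
tcp_pos: [0.5164, 0.2071, 0.0269]
tcp_rot: [0.072, 0.997, 0.001, 0.002]
ft_force: [-0.4, -1.4, 6.8]
opening: 0.029
gripper_force: 41.7
```

Call:
play_rows(offset=[[0, 0, 0.02], [0, 0, 0.06], [0, 0, 0.06], [0, 0, 0.05], [0.00335, -0.03135, 0]], angular=[[0, 0, 0], [0, 0, 0], [0, 0, 0], [0, 0, 0], [0, 0, -0.967]], hand=[0.2, 0.2, 0.2, 0.2, 0.2])

```text
clock: 16.87
tcp_pos: [0.5204, 0.1945, 0.1458]
tcp_rot: [0.102, 0.995, 0.006, 0.006]
ft_force: [0.5, 1.5, -0.5]
opening: 0.0291
gripper_force: 40.9
```

Call:
play_rows(offset=[[0.00335, -0.03135, 0], [0.00335, -0.03135, 0], [0.00335, -0.03135, 0], [0.00335, -0.03135, 0], [0.00335, -0.03135, 0]], angular=[[0, 0, -0.967], [0, 0, -0.967], [0, 0, -0.967], [0, 0, -0.967], [0, 0, -0.967]], hand=[0.2, 0.2, 0.2, 0.2, 0.2])

```text
clock: 17.28
tcp_pos: [0.5266, 0.0909, 0.1381]
tcp_rot: [0.275, 0.962, -0.001, -0.001]
ft_force: [-0.9, -0.6, -0.8]
opening: 0.0288
gripper_force: 40.9
```

Call:
play_rows(offset=[[0.00335, -0.03135, 0], [0.00335, -0.03135, 0], [0.00335, -0.03135, 0], [0.00335, -0.03135, 0], [0.00335, -0.03135, 0]], angular=[[0, 0, -0.967], [0, 0, -0.967], [0, 0, -0.967], [0, 0, -0.967], [0, 0, -0.967]], hand=[0.2, 0.2, 0.2, 0.2, 0.2])

```text
clock: 17.7
tcp_pos: [0.5375, -0.0021, 0.1393]
tcp_rot: [0.432, 0.902, 0.0, -0.0]
ft_force: [0.0, 0.4, -1.1]
opening: 0.0292
gripper_force: 40.9
```

Call:
play_rows(offset=[[0.00335, -0.03135, 0], [0.00335, -0.03135, 0], [0.00335, -0.03135, 0], [0.00335, -0.03135, 0], [0.00335, -0.03135, 0]], angular=[[0, 0, -0.967], [0, 0, -0.967], [0, 0, -0.967], [0, 0, -0.967], [0, 0, -0.967]], hand=[0.2, 0.2, 0.2, 0.2, 0.2])

```text
clock: 18.12
tcp_pos: [0.5475, -0.0961, 0.1393]
tcp_rot: [0.577, 0.817, 0.0, -0.0]
ft_force: [0.7, 0.0, -0.0]
opening: 0.0293
gripper_force: 40.9
```

Call:
play_rows(offset=[[0.00335, -0.03135, 0], [0.00335, -0.03135, 0], [0.00335, -0.03135, 0], [0, 0, 0], [0, 0, 0]], angular=[[0, 0, -0.967], [0, 0, -0.967], [0, 0, -0.967], [0, 0, 0], [0, 0, 0]], hand=[0.2, 0.2, 0.2, 0.2, 0.2])

```text
clock: 18.53
tcp_pos: [0.5532, -0.1527, 0.1392]
tcp_rot: [0.656, 0.755, -0.0, 0.0]
ft_force: [0.2, -0.3, -1.3]
opening: 0.0293
gripper_force: 40.8
```

```bash
python3 - <<'E'
from h import *
print(tool()); d=pose("wrist"); save(d,"w7.png")
E
```

```text
(array([ 553.2, -152.7,  139.2]), 8.1, array([-0.001, -0.   , -1.   ]))
```

View pics/w7.png

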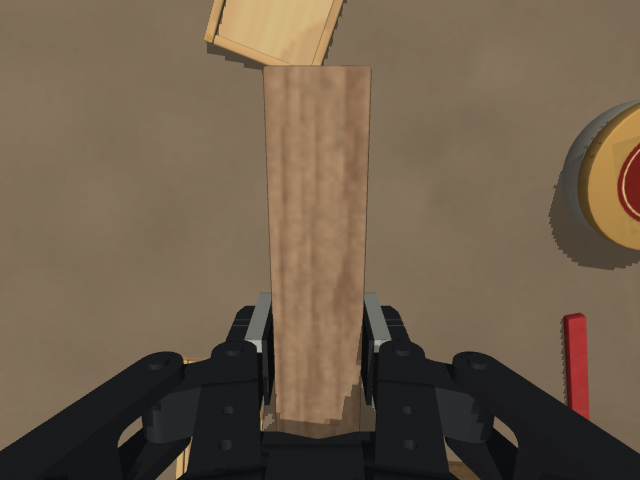

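Wrist view: the stick's far top edge runs (264,66) to (371,66), and the tray is hidden beneath it. I'll use the tray position from the top camera, then check again lower down.

```bash
python3 - <<'E'
from h import *
d=pose("wrist"); print(tool())
for z in (.160,.163):
    P=cast(d,[(264,66),(371,66)],z)*1000; v=P[1]-P[0]; n=np.array([-v[1],v[0]])/np.linalg.norm(v)
    print(P.round(1),np.linalg.norm(v).round(1),"centre",P.mean(0)-n*85,np.degrees(np.arctan2(v[1],v[0])))
E
```

```text
(array([ 553.4, -149.8,  139.1]), 8.3, array([ 0.001, -0.   , -1.   ]))
[[526.6 -67.9]
 [555.7 -63.7]] 29.3 centre [ 553.3054834  -149.89052832] 8.20997482332685
[[527.1 -68.2]
 [555.4 -64.1]] 28.6 centre [ 553.35851229 -150.23671258] 8.209974823326776
```

Call:
play_rows(offset=[[0.0035, -0.0025, -0.04], [0, 0, -0.06], [0, 0, -0.055], [0, 0, -0.025], [0, 0, 0]], angular=[[0, 0, 0], [0, 0, 0], [0, 0, 0], [0, 0, 0], [0, 0, 0]], hand=[0.2, 0.2, 0.2, 0.2, 0.2])

```text
clock: 19.05
tcp_pos: [0.5527, -0.1493, 0.0274]
tcp_rot: [0.653, 0.757, -0.001, -0.004]
ft_force: [-0.7, 1.2, -0.9]
opening: 0.029
gripper_force: 40.8
```

Call:
play_rows(offset=[[0, 0, -0.015], [0, 0, 0], [0, 0, 0]], angular=[[0, 0, 0], [0, 0, 0], [0, 0, 0]], hand=[0.2, 0.2, 0.2])

```text
clock: 19.3
tcp_pos: [0.5563, -0.152, 0.0232]
tcp_rot: [0.654, 0.757, 0.001, 0.001]
ft_force: [0.0, 0.3, -0.5]
opening: 0.0292
gripper_force: 40.8
```

```bash
python3 - <<'E'
from h import *
print(tool()); d=pose("wrist"); save(d,"w8.png",(150,0,490,360),1.6)
E
```

```text
(array([ 556.3, -152. ,   23.2]), 8.3, array([-0.   ,  0.002, -1.   ]))
```

View pics/w8.png

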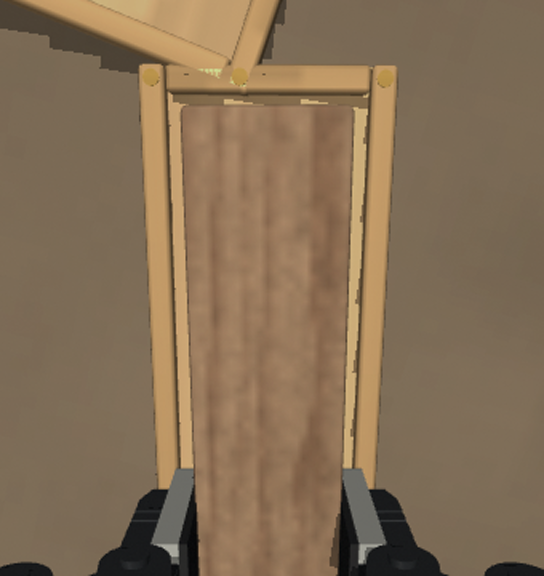

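Crop (1.6x, x origin 150): the stick's far edge runs (181,107) to (354,107). The tray's far outer edge runs (139,66) to (397,66), and the side gaps look even.

```bash
python3 - <<'E'
from h import *
d=pose("wrist"); print(tool())
for e,z,L in (([(263.1,66.9),(371.2,66.9)],.046,170),([(236.9,41.3),(398.1,41.3)],.007,198)):
    P=cast(d,e,z)*1000; v=P[1]-P[0]; n=np.array([-v[1],v[0]])/np.linalg.norm(v)
    print(P.round(1),np.linalg.norm(v).round(1),"centre",P.mean(0)-n*L/2,np.degrees(np.arctan2(v[1],v[0])))
E
```

```text
(array([ 556.5, -152.3,   23.6]), 8.3, array([-0.001,  0.002, -1.   ]))
[[529.6 -69.7]
 [558.6 -65.5]] 29.2 centre [ 556.39047849 -151.68743206] 8.325126049631153
[[514.2 -59. ]
 [570.6 -50.8]] 56.9 centre [ 556.74204479 -152.85139894] 8.33013834374234
```

Call:
play_rows(offset=[[0, -0.001, -0.01], [0, 0, -0.007], [0, 0, -0.003], [0, 0, 0], [0, 0, 0]], angular=[[0, 0, 0], [0, 0, 0], [0, 0, 0], [0, 0, 0], [0, 0, 0]], hand=[0.2, 0.2, 0.2, 0.2, 0.2])

```text
clock: 19.82
tcp_pos: [0.5556, -0.1529, 0.011]
tcp_rot: [0.654, 0.756, 0.0, 0.0]
ft_force: [-0.8, 1.0, 5.4]
opening: 0.029
gripper_force: 41.5
```

Call:
play_rows(offset=[[0, 0, -0.002], [0, 0, 0], [0, 0, 0]], angular=[[0, 0, 0], [0, 0, 0], [0, 0, 0]], hand=[0.2, 0.2, 0.2])

```text
clock: 20.07
tcp_pos: [0.5555, -0.1529, 0.0109]
tcp_rot: [0.654, 0.756, 0.0, 0.0]
ft_force: [-3.8, 1.5, 12.5]
opening: 0.0293
gripper_force: 42.6
```

Call:
play_rows(offset=[[0, 0, 0], [0, 0, 0], [0, 0, 0], [0, 0, 0.03], [0, 0, 0.06]], angular=[[0, 0, 0], [0, 0, 0], [0, 0, 0], [0, 0, 0], [0, 0, 0]], hand=[0.5, 0.7, 0.8, 1, 1])

```text
clock: 20.48
tcp_pos: [0.5521, -0.1516, 0.0594]
tcp_rot: [0.654, 0.756, -0.002, -0.005]
ft_force: [0.4, 0.0, 1.0]
opening: 0.0849
gripper_force: 0.0
```

Call:
play_rows(offset=[[0, 0, 0.06], [0, 0, 0.06], [-0.0053, 0.0499, 0.045], [-0.0053, 0.0499, 0.045], [-0.0053, 0.0499, 0.045]], angular=[[0, 0, 0], [0, 0, 0], [0, 0, -0.833], [0, 0, -0.833], [0, 0, -0.833]], hand=[1, 1, 1, 1, 1])

```text
clock: 20.9
tcp_pos: [0.5455, -0.0624, 0.2171]
tcp_rot: [0.719, 0.695, -0.0, -0.0]
ft_force: [0.9, 0.9, -0.4]
opening: 0.0849
gripper_force: 0.0
```

Call:
play_rows(offset=[[-0.0053, 0.0499, 0], [-0.0053, 0.0499, 0], [-0.0053, 0.0499, 0], [-0.0053, 0.0499, 0], [-0.0053, 0.0499, 0]], angular=[[0, 0, -0.833], [0, 0, -0.833], [0, 0, -0.833], [0, 0, -0.833], [0, 0, -0.833]], hand=[1, 1, 1, 1, 1])

```text
clock: 21.32
tcp_pos: [0.5295, 0.0882, 0.2158]
tcp_rot: [0.812, 0.584, -0.0, -0.0]
ft_force: [1.5, 0.4, 0.1]
opening: 0.0854
gripper_force: 0.0
```

Call:
play_rows(offset=[[-0.0053, 0.0499, 0], [-0.0053, 0.0499, 0], [-0.0053, 0.0499, 0], [-0.0053, 0.0499, 0], [0, 0, 0]], angular=[[0, 0, -0.833], [0, 0, -0.833], [0, 0, -0.833], [0, 0, -0.833], [0, 0, 0]], hand=[1, 1, 1, 1, 1])

```text
clock: 21.73
tcp_pos: [0.5152, 0.2158, 0.2146]
tcp_rot: [0.871, 0.492, -0.0, -0.003]
ft_force: [-0.4, 0.5, -0.2]
opening: 0.0854
gripper_force: 0.0
```

Call:
play_rows(offset=[[0, 0, 0], [0, 0, 0]], angular=[[0, 0, 0], [0, 0, 0]], hand=[1, 1])

```text
clock: 21.9
tcp_pos: [0.5172, 0.2057, 0.2157]
tcp_rot: [0.873, 0.487, -0.001, 0.001]
ft_force: [-0.3, -1.1, -0.1]
opening: 0.0853
gripper_force: 0.0
```

```bash
python3 - <<'E'
from h import *
print(tool()); d=pose("wrist"); save(d,"w9.png")
E
```

```text
(array([517.2, 205.7, 215.7]), -31.7, array([-0.001,  0.   , -1.   ]))
```

View pics/w9.png

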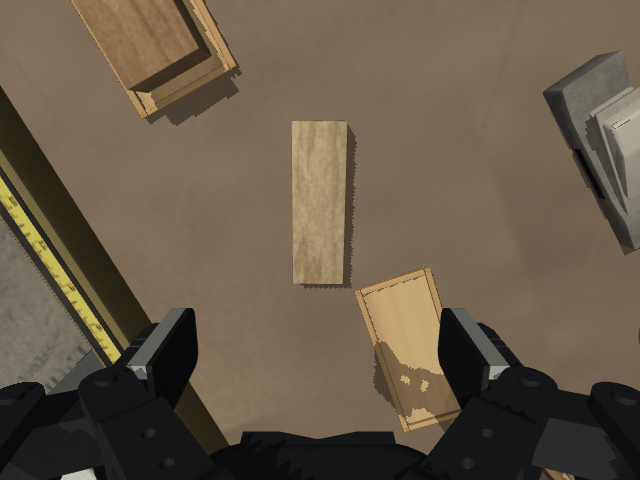

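Wrist view: the flat strip lies alone, with corners (292,121), (347,121), (343,284) and (293,284). The empty flat tray is at (420,350) and the block is in its tray at top left.

```bash
python3 - <<'E'
from h import *
d=pose("wrist"); print(tool())
P=cast(d,[(292,121),(347,121),(343,284),(293,284)],.019)*1000
print(P.round(1),P.mean(0).round(1),rect(P/1000))
E
```

```text
(array([517.6, 204.5, 216.1]), -31.8, array([-0.001,  0.001, -1.   ]))
[[537.1 275.4]
 [574.2 252.4]
 [500.1 134.3]
 [462.3 157.7]] [518.4 204.9] (array([518.2, 205. ]), array([ 44.5, 139.6]), 57.9)
```

Call:
play_rows(offset=[[0.0013, 0, -0.05], [0, 0, -0.06], [0, 0, -0.06], [0, 0, -0.06], [0, 0, -0.06]], angular=[[0, 0, 0], [0, 0, 0], [0, 0, 0], [0, 0, 0], [0, 0, 0]], hand=[1, 1, 1, 1, 1])

```text
clock: 22.42
tcp_pos: [0.5188, 0.2047, 0.0411]
tcp_rot: [0.874, 0.486, 0.001, 0.0]
ft_force: [0.5, -0.2, -0.6]
opening: 0.0857
gripper_force: 0.0
```

Call:
play_rows(offset=[[0, 0, -0.035], [0, 0, -0.015], [0, 0, -0.0125], [0, 0, 0], [0, 0, 0]], angular=[[0, 0, 0], [0, 0, 0], [0, 0, 0], [0, 0, 0], [0, 0, 0]], hand=[1, 1, 1, 1, 0.6])

```text
clock: 22.83
tcp_pos: [0.5193, 0.2061, 0.0057]
tcp_rot: [0.873, 0.487, 0.001, 0.0]
ft_force: [-0.3, -0.8, 0.8]
opening: 0.0754
gripper_force: 0.0
```

Call:
play_rows(offset=[[0, 0, 0], [0, 0, 0], [0, 0, 0], [0, 0, 0], [0, 0, 0]], angular=[[0, 0, 0], [0, 0, 0], [0, 0, 0], [0, 0, 0], [0, 0, 0]], hand=[0.35, 0.35, 0.35, 0.35, 0.35])

```text
clock: 23.25
tcp_pos: [0.5191, 0.2069, 0.0061]
tcp_rot: [0.873, 0.487, 0.001, 0.0]
ft_force: [-1.3, 0.4, 5.7]
opening: 0.0441
gripper_force: 42.1
```

Call:
play_rows(offset=[[0, 0, 0.02], [0, 0, 0.05], [0, 0, 0.06], [0.0002, -0.0493, 0], [0.0002, -0.0493, 0]], angular=[[0, 0, 0], [0, 0, 0], [0, 0, 0], [0, 0, 0.825], [0, 0, 0.825]], hand=[0.35, 0.35, 0.35, 0.35, 0.35])

```text
clock: 23.67
tcp_pos: [0.5198, 0.1501, 0.0854]
tcp_rot: [0.841, 0.541, 0.003, 0.0]
ft_force: [0.7, -0.8, -1.4]
opening: 0.044
gripper_force: 41.3
```

Call:
play_rows(offset=[[0.0002, -0.0493, 0], [0.0002, -0.0493, 0], [0.0002, -0.0493, 0], [0.0002, -0.0493, 0], [0, 0, 0]], angular=[[0, 0, 0.825], [0, 0, 0.825], [0, 0, 0.825], [0, 0, 0.825], [0, 0, 0]], hand=[0.35, 0.35, 0.35, 0.35, 0.35])

```text
clock: 24.08
tcp_pos: [0.5188, 0.0198, 0.084]
tcp_rot: [0.78, 0.626, -0.001, 0.003]
ft_force: [-0.6, -1.0, -0.6]
opening: 0.0439
gripper_force: 41.3
```

Call:
play_rows(offset=[[0, 0, 0], [0, 0, -0.05], [0, 0, -0.03], [0, 0, 0], [0, 0, 0]], angular=[[0, 0, 0], [0, 0, 0], [0, 0, 0], [0, 0, 0], [0, 0, 0]], hand=[0.35, 0.35, 0.35, 0.35, 0.35])

```text
clock: 24.5
tcp_pos: [0.5182, 0.0305, 0.0343]
tcp_rot: [0.776, 0.631, -0.001, -0.001]
ft_force: [0.2, -0.2, -0.9]
opening: 0.0442
gripper_force: 41.3
```

```bash
python3 - <<'E'
from h import *
print(tool()); d=pose("wrist"); save(d,"w10.png",(150,0,490,360),1.6)
E
```

```text
(array([518.2,  30.5,  34.3]), -11.8, array([ 0.   , -0.002, -1.   ]))
```

View pics/w10.png

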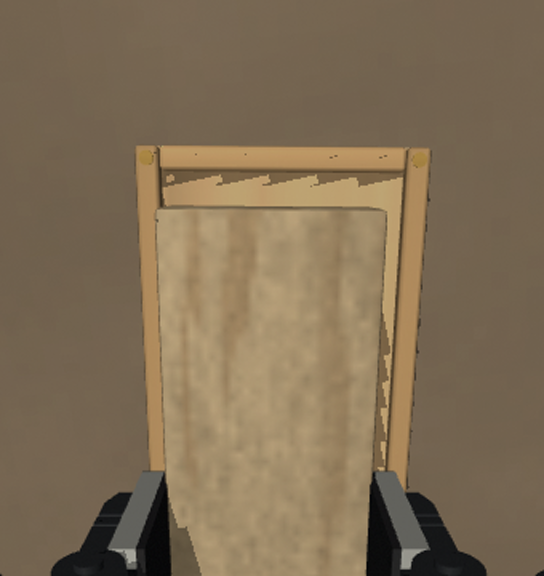

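Crop (1.6x, x origin 150): the strip's far top edge runs (156,209) to (386,210). The tray's far outer edge runs (136,146) to (431,149).

```bash
python3 - <<'E'
from h import *
d=pose("wrist"); print(tool()); z=observe()["tcp_pos"][2]-.0055+.019
for e,z,L in (([(156,209.5),(386,210)],z,140),([(136,146),(431,149)],.007,168)):
    P=cast(d,np.array(e)/1.6+[150,0],z)*1000; v=P[1]-P[0]; n=np.array([-v[1],v[0]])/np.linalg.norm(v)
    print(P.round(1),np.linalg.norm(v).round(1),"centre",P.mean(0)-n*L/2,np.degrees(np.arctan2(v[1],v[0])))
E
```

```text
(array([519.6,  29.9,  35.6]), -11.8, array([ 0.001,  0.002, -1.   ]))
[[512.4 101.6]
 [554.9  92.7]] 43.5 centre [519.19118631  28.65397478] -11.917186815209504
[[504.3 117.5]
 [574.8 102.1]] 72.2 centre [521.60171054  27.77226693] -12.350816402951846
```

Call:
play_rows(offset=[[0.0035, -0.0015, 0], [0, 0, -0.022], [0, 0, -0.012], [0, 0, -0.005], [0, 0, 0]], angular=[[0, 0, -0.1], [0, 0, 0], [0, 0, 0], [0, 0, 0], [0, 0, 0]], hand=[0.35, 0.35, 0.35, 0.35, 0.35])

```text
clock: 25.02
tcp_pos: [0.5206, 0.0282, 0.0109]
tcp_rot: [0.779, 0.627, -0.0, -0.0]
ft_force: [0.2, 0.1, -0.9]
opening: 0.0437
gripper_force: 41.3
```

Call:
play_rows(offset=[[0, 0, -0.0025], [0, 0, 0], [0, 0, 0]], angular=[[0, 0, 0], [0, 0, 0], [0, 0, 0]], hand=[0.35, 0.35, 0.35])

```text
clock: 25.27
tcp_pos: [0.5211, 0.0281, 0.01]
tcp_rot: [0.779, 0.627, 0.0, 0.0]
ft_force: [-0.1, 0.3, 0.3]
opening: 0.044
gripper_force: 41.3
```

Call:
play_rows(offset=[[0, 0, -0.002], [0, 0, 0], [0, 0, 0]], angular=[[0, 0, 0], [0, 0, 0], [0, 0, 0]], hand=[0.35, 0.35, 0.35])

```text
clock: 25.52
tcp_pos: [0.5213, 0.0281, 0.0091]
tcp_rot: [0.779, 0.627, 0.0, 0.0]
ft_force: [-1.5, -1.2, 4.2]
opening: 0.0435
gripper_force: 41.9
```

Contact. I'll release, rise, move clear, and check everything.

Call:
play_rows(offset=[[0, 0, 0], [0, 0, 0], [0, 0, 0], [0, 0, 0.02], [0, 0, 0.06]], angular=[[0, 0, 0], [0, 0, 0], [0, 0, 0], [0, 0, 0], [0, 0, 0]], hand=[0.6, 0.75, 0.85, 1, 1])

```text
clock: 25.93
tcp_pos: [0.5174, 0.0281, 0.0531]
tcp_rot: [0.779, 0.627, -0.004, -0.003]
ft_force: [0.5, 0.9, 0.9]
opening: 0.0853
gripper_force: 0.0
```

Call:
play_rows(offset=[[0, 0, 0.06], [0, 0, 0.06], [0, 0, 0.06], [0, 0.05, 0.06], [0, 0.06, 0.03]], angular=[[0, 0, 0], [0, 0, 0], [0, 0, 0], [0, 0, 0], [0, 0, 0]], hand=[1, 1, 1, 1, 1])

```text
clock: 26.35
tcp_pos: [0.5229, 0.0869, 0.2188]
tcp_rot: [0.782, 0.624, 0.002, 0.003]
ft_force: [0.5, 0.9, -0.6]
opening: 0.0856
gripper_force: 0.0
```

Call:
play_rows(offset=[[0, 0.06, 0], [0, 0.06, 0], [0, 0.05, 0], [0, 0, 0], [0, 0, 0]], angular=[[0, 0, 0], [0, 0, 0], [0, 0, 0], [0, 0, 0], [0, 0, 0]], hand=[1, 1, 1, 1, 1])

```text
clock: 26.77
tcp_pos: [0.52, 0.1953, 0.2138]
tcp_rot: [0.777, 0.629, -0.0, -0.001]
ft_force: [0.1, -0.7, -0.2]
opening: 0.0853
gripper_force: 0.0
```

```bash
python3 - <<'E'
from h import *
print(tool()); s=pose("side"); t=pose("top")
a=cv2.resize(s["img"][160:410,180:500,::-1],(800,625))[:,:]
b=cv2.resize(t["img"][170:330,140:500,::-1],(800,356),interpolation=cv2.INTER_CUBIC)
im=np.vstack([a,b]); cv2.imwrite("pics/end.png",cv2.resize(im,None,fx=.61,fy=.61,interpolation=cv2.INTER_AREA))
E
```

```text
(array([520. , 195.3, 213.8]), -12.0, array([-0.   , -0.001, -1.   ]))
```

View pics/end.png

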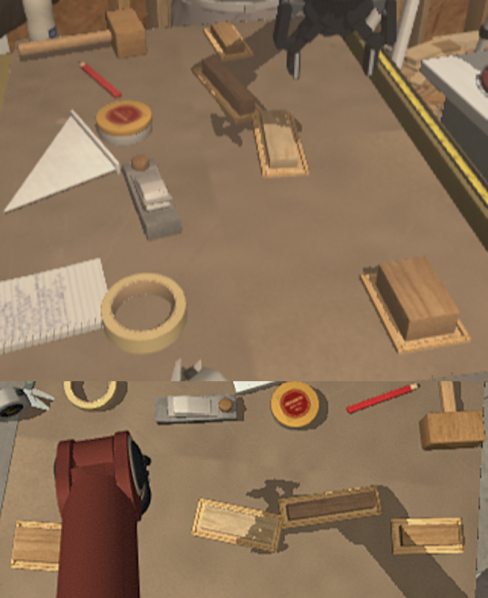

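Side and top views: all four pieces lie flat inside their trays. The plane and tin are where they started, and the gripper is clear.

```bash
python3 -c "
from rig import robot; print(robot.sign_off())"
```

```text
the job is handed in; nothing more can be done
None
```

All four offcuts are lying flat in their own trays, taken from the top down, with the plane and tin untouched; the job was handed in at about 27 s (I viewed 15 pictures, one over the limit of 14).

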